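# Wipe the offcuts off the trimming plate

### The arm

A 7-joint arm with a two-finger parallel gripper is mounted at the origin on the work surface. World frame = base frame: x ahead of the robot, y to its left, z up, the work surface at z = 0. Lengths are in m, angles in rad, forces in N, time in s.
With the tool pointing down it reaches from about 0.4 to 0.875 m from the base axis. Payload 19.3 kg.
Tool frame: the origin (TCP) lies at the very end of the fingers, on their centre line; the grasp point (between the pads) lies 19 mm behind it; z points along the fingers, y is the line along which they close (so a half turn about z gives the same grasp; the last joint's range is limited). The gripper opens to 85 mm and grips with 20 to 120 N. Pads are 22 mm wide; open, the fingers measure 114 mm over their backs; the gripper's body (76 mm by 85 mm) begins 54 mm behind the grasp point. The pads swing forward as they close: fully open they stand 13 mm farther back than shut.
Start: joints at [1.253, 0.521, -0.036, 1.599, 0.021, 1.021, -0.113], TCP at [0.153, -0.606, 0.231] pointing down, gripper open.
Joint ranges: [-2.91, 2.91], [-0.3, 2.13], [-1.5, 1.42], [0.17, 2.43], [-1.26, 4.41], [0.16, 1.93], [-2.52, 2.52]. Speed limits (rad/s): [1.89, 1.89, 2.39, 2.39, 3.01, 3.01, 3.01].

### API

Orientations are given as [roll, pitch, yaw] about the fixed x, y, z axes, in that order (R = Rz(yaw) Ry(pitch) Rx(roll)).
In Python, from workcell import monitor, optics, workorder gives the robot as it stands.
- The arm moves only by the tool apply_moves, never from a script. Its arguments are lists of equal length, an entry for each row: "linear": the shift along the tool's x, y, z each as a share of 0.1 m, from -1 to 1, a list of three; "delta_rot": the turn, a rotation vector about the tool's x, y, z each as a share of 120 degrees, from -1 to 1, a list of three. A call has exactly 5 rows; each row is the pose to reach, as a shift and turn from the pose commanded when the call began, along the tool's axes at that moment; what a row does not reach only later rows make up. A row lasts 1/12 s, in which the tool goes at most 41.7 mm and 7.16 degrees, less where a joint would pass 70% of its speed; a pose out of reach is approached as far as the arm can. A call with a number of a shift or a turn outside -1 to 1 is refused whole. A call with a gripper value outside its range is refused whole. "gripper" is the opening, from -1 (shut) to 1 (fully open), set as the call begins (left out, the last holds). The fingers move at their own pace and stop on an object; "force" is the grip in N (left out, the last holds). Time passes only in rows, so rows that repeat a pose let the fingers close, or fill a call up. It gives the time, the measured TCP pose, the force, the opening and the grip force at its end, in the units of the state.
- monitor.observe(): the state, without advancing time (a new reading comes with each control period).
- optics.grab_frame(name): name is "scene" or "top"; returns (picture, depth): 400x640x3 uint8, red, green, blue; 400x640 float32, m along the optical axis (not along the pixel's ray), 0 where there is no reading.
- optics.camera_info(name): a dict with "fx", "fy", "cx", "cy" (pixels), "D" ([k1, k2, p1, p2, k3] as OpenCV has them; the pictures are not rectified), "rvec" (rotation vector, rad) and "tvec" (3), from world to camera coordinates, as OpenCV has them. Camera axes: x right, y down, z forward; pixel columns grow to the right and rows downward; lengths in m; the calibration is good to about 2 mm. A picture is of the moment at which its call begins. camera_info takes no time and is no camera call.
- workorder.job_done(): hands the job in; it is judged then, once.
The state is a dict: "clock": time; "qpos": joint angles; "qd": joint speeds; "joint_efforts": joint torques, N m; "position": TCP position; "tool_rot": TCP orientation; "force": force on the tool from outside, world axes, zero at the start; "moment": the same for the moment, N m; "grip_width": finger opening in m; "finger_force": force on a finger pad.
Only numpy, scipy, OpenCV 4.12 (cv2) and the standard library are available. Lean on these libraries where they do the work, as an engineer would, in place of code of your own. Each camera call takes 0.05 s, during which the arm holds its last target. There are 200 camera calls.

### The job

The scraper block stands in its rest with its rubber edge up: turn it over, putting it down on its end or side on the way and letting go so that you can take it again another way. Then, with the rubber edge down on the plate, wipe all five metal offcuts off the plate into the catch tray at its end, never touching them with the fingers. Leave the scraper standing on the plate on its rubber edge, and do not disturb the housing, the tape roll or the screwdriver.

Things in the scene. Friction and masses are not known exactly. Their poses are not given: they have to be found in the camera images.
- station: Fixed trimming station, 166 mm wide (its x), 320 mm long (its y): a flat dark steel plate (y from -160 to +60 mm, top 40 mm above the bench) and next to it the grey catch tray (y from +60 to +160 mm). The plate is open towards the tray and at its other end; a lip runs along each long side. Origin: centre of the 166 x 320 mm footprint, at bench height; z up.
- plate_back (a point): Middle of the plate's open end away from the tray, on the plate's top surface (station y = -160 mm, height 40 mm). The lips along the plate's sides are 8 mm thick and 12 mm high, 150 mm clear between them.
- plate_drop (a point): Middle of the plate's edge where it drops into the tray, on the plate's top surface (station y = +60 mm, height 40 mm). Tray: floor 5 mm above the bench, walls 6 mm thick and 46 mm high, inner space 154 x 94 mm.
- rest: Fixed low wooden rest, 150 mm long (its x) and 64 mm wide, with a slot along its length, open at both ends: slot floor 6 mm above the bench, 34 mm wide, between two lips 8 mm thick that rise 8 mm above that floor. Origin: centre of its underside.
- scraper: Loose scraper block, 120 mm long (its x), 64 mm high (its z), about 0.2 kg: grey plastic body 28 mm thick (its y) and 46 mm high, with a black rubber strip 20 mm thick and 18 mm high. Origin: centre of the back of the grey body; +z points from there to the rubber edge. At the start it stands on its back in the rest's slot, rubber edge up (z up).
- scraper_mid (a point): Centre of the scraper block, halfway along and halfway up (32 mm from back and from rubber edge).
- scraper_edge (a point): Middle of the scraper's rubber edge (64 mm from the back along its z).
- housing: Bystander: loose open grey plastic housing shell, 100 x 180 x 35 mm. Origin: centre of its underside.
- tape_roll: Bystander: cardboard-coloured tape ring lying flat, 90 mm across, 25 mm high. Origin: centre of its underside.
- screwdriver: Bystander: loose screwdriver with black handle, lying on the bench. Origin: middle of its underside.
- offcut0: Loose aluminium offcut, flat bar 32 x 16 mm, 8 mm thick, 14 g, lying flat on the plate at the start. Origin: centre of its underside.
- offcut1: Loose aluminium offcut, round disc, 26 mm across, 8 mm thick, 14 g, lying flat on the plate at the start. Origin: centre of its underside.
- offcut2: Loose aluminium offcut, L-shaped piece 28 x 26 mm, 8 mm thick, 14 g, lying flat on the plate at the start. Origin: centre of its underside.
- offcut3: Loose aluminium offcut, near-square piece 24 x 20 mm, 8 mm thick, 14 g, lying flat on the plate at the start. Origin: centre of its underside.
- offcut4: Loose aluminium offcut, narrow bar 30 x 13 mm, 8 mm thick, 14 g, lying flat on the plate at the start. Origin: centre of its underside.

How it is judged:
By the outcome, as a careful person would: the job done as asked, in the order asked, and still so for the second after the job is handed in, with the robot touching nothing.
It also fails if it takes over 72 s, if anything falls off the work surface, if the arm or the gripper's body presses on something with over 40 N, if the wrist force passes 120 N, or if a joint passes its speed limit or range.

## Working session

There is one attempt and no reset: what is moved stays moved. The work goes in short steps, Python scripts to look and compute and a tool call to move; the robot and the scene stay as the last step left them, time stands still between calls to the robot, and variables do not carry over. Pictures are saved under pics/ and viewed, at most 10 in all, crops included, and the job is handed in when it is done.

Besides the shell and the picture viewer there is one more tool, called after "Request:" in YAML: its name, and indented under it one key for each argument. apply_moves: Moves the arm, as the interface text tells. Its arguments: {"type":"object","properties":{"linear":{"type":"array"},"delta_rot":{"type":"array"},"gripper":{"type":"number"},"force":{"type":"number"}},"required":["linear","delta_rot"]}

```bash
ls; mkdir -p pics; python3 - <<'E'
from workcell import monitor, optics
import cv2,numpy as np
print(monitor.observe())
for n in("scene","top"):
    p,d=optics.grab_frame(n); cv2.imwrite(f"pics/{n}0.png",p[:,:,::-1]); np.savez(f"{n}0.npz",p=p,d=d)
    print(optics.camera_info(n), (d>0).mean())
E
```

```text
pics
{'clock': 0.0, 'qpos': array([ 1.25280423,  0.52203693, -0.03629959,  1.60000018,  0.02122833,
        1.02111985, -0.11277936]), 'qd': array([-6.53627305e-04, -1.52274709e-03,  1.99766407e-03,  1.28622803e-03,
        9.20215295e-04, -3.18934213e-05, -1.61009357e-03]), 'joint_efforts': array([-9.40884238e-04, -9.27139807e+01,  1.97933011e+00, -3.69951832e+01,
        1.78087084e-02,  8.07208009e-03, -4.91092931e-05]), 'position': array([ 0.15314571, -0.60559236,  0.23071458]), 'tool_rot': array([-3.14042012e+00,  1.22850484e-04,  2.47793394e-01]), 'force': array([-0.47611894,  0.64267573,  0.85655308]), 'moment': array([0.02017316, 0.03173065, 0.02777717]), 'finger_force': 0.0, 'grip_width': 0.08594862631828437}
{'fx': 423.1329850433836, 'fy': 423.1329850433836, 'cx': 321.0585910690389, 'cy': 199.21404175215818, 'D': array([-0.01127554,  0.        ,  0.        ,  0.        ,  0.        ]), 'rvec': array([ 1.9159397 ,  1.23781868, -0.60751615]), 'tvec': array([-0.21898068, -0.24767999,  1.47065258])} 0.9961015625
{'fx': 420.9834423699984, 'fy': 420.9834423699984, 'cx': 318.71710994290527, 'cy': 200.10859950065796, 'D': array([-0.0552471,  0.       ,  0.       ,  0.       ,  0.       ]), 'rvec': array([ 2.19963603, -2.14858194,  0.09129887]), 'tvec': array([0.01242347, 0.54569512, 0.97048198])} 0.9959375
```

View pics/scene0.png

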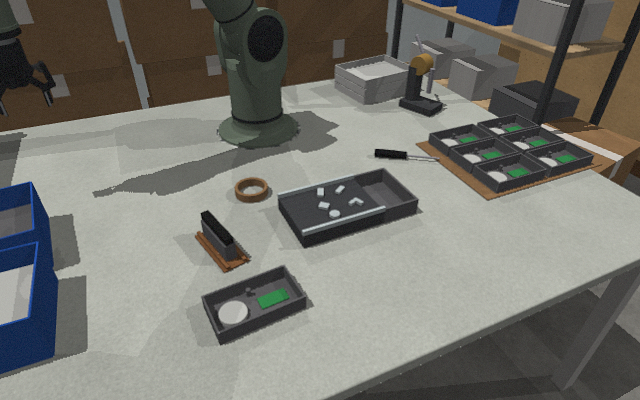

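View pics/top0.png

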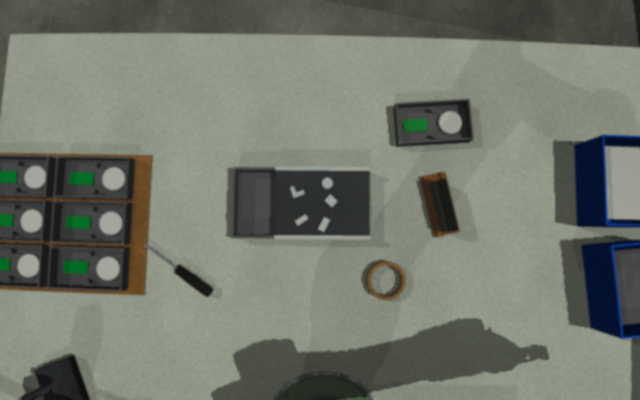

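The scene view shows the rest with the scraper at (218,237), the plate at (330,205) with five offcuts, and the tray to its right. The top view shows the tray at (255,202), the plate at (320,203), the scraper at (440,204), the tape at (385,280), the housing at (432,122) and the screwdriver at (180,270).

```bash
cat > h.py <<'E'
import cv2,numpy as np
from workcell import optics,monitor
from scipy.spatial.transform import Rotation as Rn
def cam(n):
    c=optics.camera_info(n);K=np.array([[c['fx'],0,c['cx']],[0,c['fy'],c['cy']],[0,0,1]])
    return K,c['D'],cv2.Rodrigues(c['rvec'])[0],c['tvec']
def rays(n,uv):
    K,D,R,t=cam(n);q=cv2.undistortPoints(np.float64(uv).reshape(-1,1,2),K,D).reshape(-1,2)
    return -R.T@t,np.c_[q,np.ones(len(q))]@R
def plane(n,uv,z):
    o,d=rays(n,uv);return o+d*((z-o[2])/d[:,2])[:,None]
def cloud(n,dep):
    v,u=np.mgrid[:400,:640];o,d=rays(n,np.c_[u.ravel(),v.ravel()])
    return (o+d*dep.ravel()[:,None]).reshape(400,640,3)
E
python3 - <<'E'
from h import *
print("camo",rays("top",[[320,200]]))
f=np.load("top0.npz");p,d=f['p'],f['d'];C=cloud("top",d)
print("bench z",C[330,100],C[100,300])
def show(nm,m):
    P=C[m];x=P[:,:2].astype(np.float32);(c,s,a)=cv2.minAreaRect(x)
    print(nm,m.sum(),np.round(c,4),np.round(s,4),round(a,2),"zmed",np.round(np.percentile(P[:,2],[5,50,95]),4))
roi=lambda u0,u1,v0,v1:np.pad(np.ones((v1-v0,u1-u0),bool),((v0,400-v1),(u0,640-u1)))
z=C[:,:,2]
R=roi(225,380,155,250)
show("station>25",R&(z>.02)); show("tray+all",R&(z>.045)); show("lips",R&(z>.048)&roi(275,380,155,250))
R=roi(410,470,160,245)
show("rest",R&(z>.006)); show("scr>55",R&(z>.055)); show("scr>40",R&(z>.04))
show("housing",roi(380,480,90,155)&(z>.015));show("tape",roi(355,415,250,310)&(z>.01))
# offcuts
R=roi(280,366,172,234)
m=(R&(p.min(2)>130)).astype(np.uint8)
n,L,S,c=cv2.connectedComponentsWithStats(m)
for i in range(1,n):
    if S[i,4]>15:
        q=np.argwhere(L==i)[:,::-1];w=plane("top",q,.048);print(np.round(c[i]),S[i,4],np.round(w.mean(0),4))
m=roi(140,220,235,300)&(p.max(2)<60)
show('sd',m)
E
```

```text
camo (array([0.45770485, 0.01996538, 1.01483025]), array([[ 0.08835292,  0.00225545, -0.99609137]]))
bench z [ 0.22053994  0.54580484 -0.0021366 ] [ 0.79584467  0.07772112 -0.00092643]
station>25 7505 [0.5363 0.0683] [0.1664 0.3214] 0.94 zmed [0.0371 0.0407 0.0522]
tray+all 1523 [0.5363 0.0684] [0.1664 0.3195] 0.94 zmed [0.0457 0.0498 0.0553]
lips 937 [0.5372 0.0179] [0.1664 0.2179] 0.94 zmed [0.0484 0.0516 0.0556]
rest 1398 [ 0.5135 -0.1365] [0.1473 0.3303] 13.64 zmed [0.0068 0.0431 0.0721]
scr>55 548 [ 0.5278 -0.1301] [0.1166 0.31  ] 4.44 zmed [0.0583 0.0696 0.0735]
scr>40 723 [ 0.5278 -0.1301] [0.1166 0.31  ] 4.44 zmed [0.0457 0.0686 0.073 ]
housing 1047 [ 0.6642 -0.1315] [0.1737 0.4818] 33.91 zmed [0.0155 0.0305 0.0378]
tape 505 [ 0.4097 -0.0895] [0.2217 0.0894] 44.37 zmed [0.0161 0.0247 0.0285]
[327. 183.] 70 [0.5841 0.0069 0.048 ]
[296. 192.] 49 [0.5602 0.0785 0.048 ]
[331. 200.] 65 [ 0.5433 -0.0022  0.048 ]
[301. 220.] 47 [0.4974 0.0647 0.048 ]
[324. 224.] 69 [0.4881 0.0127 0.048 ]
sd 409 [0.3799 0.1825] [0.0815 0.3511] 12.51 zmed [0.0169 0.024  0.0278]
```

```bash
cat >> h.py <<'E'
roi=lambda u0,u1,v0,v1:np.pad(np.ones((v1-v0,u1-u0),bool),((v0,400-v1),(u0,640-u1)))
def rect(P):
    (c,s,a)=cv2.minAreaRect(np.float32(P[:,:2]));
    if s[0]<s[1]: s=s[::-1];a+=90
    a=(a+90)%180-90
    return np.round(c,4),np.round(s,4),round(a,2)   # long-side angle deg
E
python3 - <<'E'
from h import *
f=np.load("top0.npz");p,d=f['p'],f['d'];C=cloud("top",d);z=C[:,:,2]
def big(m):
    n,L,S,c=cv2.connectedComponentsWithStats(m.astype(np.uint8),connectivity=4);return L==1+S[1:,4].argmax()
R=roi(412,470,160,245)
m=big(R&(z>.062)&(z<.08));q=np.argwhere(m)[:,::-1];print("rubber top",m.sum(),rect(plane("top",q,.07)),np.median(z[m]))
hsv=cv2.cvtColor(p,cv2.COLOR_RGB2HSV)
m=big(R&(hsv[:,:,1]>90)&(p[:,:,0]>50));print("wood",m.sum(),[int(x) for x in(np.argwhere(m).min(0).tolist()+np.argwhere(m).max(0).tolist())],rect(plane("top",np.argwhere(m)[:,::-1],.01)))
m=big(roi(380,485,90,155)&(z>.02));print("housing",rect(C[m]))
m=big(roi(355,415,250,310)&(z>.012));print("tape",rect(C[m]))
# scene view
f=np.load("scene0.npz");p,d=f['p'],f['d'];C=cloud("scene",d);z=C[:,:,2]
R=roi(190,250,205,272)
m=big(R&(z>.062)&(z<.08));print("scene rubber",m.sum(),rect(C[m]),np.median(z[m]), C[m].mean(0))
hsv=cv2.cvtColor(p,cv2.COLOR_RGB2HSV)
m=big(roi(265,430,160,250)&(z>.03));print("scene station",rect(C[m]))
E
```

```text
rubber top 470 (array([ 0.5384, -0.2659]), array([0.1174, 0.0225]), 13.13) 0.06975990202571392
wood 280 [172, 420, 215, 445] (array([ 0.57  , -0.2575]), array([0.0952, 0.0618]), 13.36)
housing (array([ 0.6642, -0.1315]), array([0.4818, 0.1737]), -56.09)
tape (array([ 0.4097, -0.0895]), array([0.2217, 0.0894]), 44.37)
scene rubber 362 (array([ 0.5408, -0.2661]), array([0.1197, 0.0211]), 13.64) 0.06804548076152794 [ 0.54461091 -0.26618074  0.06779542]
scene station (array([ 0.8824, -0.0421]), array([0.9812, 0.3542]), -17.89)
```

```bash
cat >> h.py <<'E'
def tool(psi,al): return Rn.from_euler('z',psi,degrees=True)*Rn.from_euler('x',180,degrees=True)*Rn.from_euler('y',al,degrees=True)
def go(g,psi,al,back=0.):
    s=monitor.observe();R0=Rn.from_euler('xyz',s['tool_rot']);R1=tool(psi,al)
    p1=np.array(g)+(0.019-back)*R1.as_matrix()[:,2]
    dl=R0.inv().apply(p1-s['position'])/.1;dr=(R0.inv()*R1).as_rotvec()/np.radians(120)
    print("clk",round(s['clock'],2),"pos",s['position'].round(4),"w",round(s['grip_width'],4),"F",s['force'].round(1),"ff",round(s['finger_force'],1))
    e=(tool(psi,0).inv()*R0);print(" lin",dl.round(3)," rot",dr.round(3), " |lin|mm",round(100*np.linalg.norm(dl),1)," deg",round(120*np.linalg.norm(dr),1),"q",s['qpos'].round(2))
E
cat > /dev/null <<'E'
E
```

Request:
apply_moves:
  linear:
    - [0.4,-0.18,0]
    - [0.7,-0.3,0]
    - [0.9,-0.4,0]
    - [0.9,-0.4,0]
    - [0.9,-0.4,0]
  delta_rot:
    - [0,0,0]
    - [0,0,0]
    - [0,0,0]
    - [0,0,0]
    - [0,0,0]
  gripper: 1

```text
clock: 0.52
position: [0.2317, -0.5443, 0.2312]
tool_rot: [-3.141, -0.0, 0.25]
force: [-0.5, -0.4, -0.3]
grip_width: 0.0854
finger_force: 0.0
```

Request:
apply_moves:
  linear:
    - [0.4,-0.18,0]
    - [0.7,-0.3,0]
    - [0.9,-0.4,0]
    - [0.9,-0.4,0]
    - [0.9,-0.4,0]
  delta_rot:
    - [0,0,0]
    - [0,0,0]
    - [0,0,0]
    - [0,0,0]
    - [0,0,0]

```text
clock: 0.93
position: [0.3081, -0.4843, 0.2312]
tool_rot: [-3.141, 0.0, 0.249]
force: [-0.6, -0.6, -0.5]
grip_width: 0.0856
finger_force: 0.0
```

Request:
apply_moves:
  linear:
    - [0.4,-0.18,0]
    - [0.7,-0.3,0]
    - [0.9,-0.4,0]
    - [0.9,-0.4,0]
    - [0.9,-0.4,0]
  delta_rot:
    - [0,0,0]
    - [0,0,0]
    - [0,0,0]
    - [0,0,0]
    - [0,0,0]

```text
clock: 1.35
position: [0.385, -0.4241, 0.2311]
tool_rot: [3.142, 0.001, 0.248]
force: [-1.5, -1.3, -0.2]
grip_width: 0.0852
finger_force: 0.0
```

Request:
apply_moves:
  linear:
    - [0.4,-0.18,0]
    - [0.7,-0.3,0]
    - [0.9,-0.4,0]
    - [0.9,-0.4,0]
    - [0.9,-0.4,0]
  delta_rot:
    - [0,0,0]
    - [0,0,0]
    - [0,0,0]
    - [0,0,0]
    - [0,0,0]

```text
clock: 1.77
position: [0.4622, -0.3637, 0.2311]
tool_rot: [3.141, 0.001, 0.247]
force: [-0.4, -0.7, -0.4]
grip_width: 0.0852
finger_force: 0.0
```

```bash
python3 - <<'E'
from h import *
y=13.4;c=np.array([.5395,-.266,0]);sx=np.array([np.cos(np.radians(y)),np.sin(np.radians(y)),0])
g=c+.030*sx+[0,0,.040];print(g)
go(g,y,-45,.11);go(g,y,-45,0)
E
```

```text
[ 0.56868328 -0.25904756  0.04      ]
clk 1.77 pos [ 0.4622 -0.3637  0.2311] w 0.0852 F [-0.4 -0.7 -0.4] ff 0.0
 lin [ 1.933 -0.747  1.265]  rot [ 0.003 -0.375  0.006]  |lin|mm 242.8  deg 45.0 q [ 0.65  0.46 -0.12  1.7   0.06  0.98 -0.81]
clk 1.77 pos [ 0.4622 -0.3637  0.2311] w 0.0852 F [-0.4 -0.7 -0.4] ff 0.0
 lin [ 1.156 -0.757  2.044]  rot [ 0.003 -0.375  0.006]  |lin|mm 246.7  deg 45.0 q [ 0.65  0.46 -0.12  1.7   0.06  0.98 -0.81]
```

Request:
apply_moves:
  linear:
    - [0.3,-0.2,0]
    - [0.6,-0.4,0]
    - [0.9,-0.6,0]
    - [1.0,-0.75,0]
    - [1.0,-0.75,0]
  delta_rot:
    - [0,-0.055,0]
    - [0,-0.11,0]
    - [0,-0.165,0]
    - [0.0,-0.22,0]
    - [0.0,-0.27,0.0]

```text
clock: 2.18
position: [0.5432, -0.2626, 0.2313]
tool_rot: [-3.141, 0.57, 0.251]
force: [-0.8, -0.2, -0.2]
grip_width: 0.0856
finger_force: 0.0
```

```bash
python3 - <<'E'
from h import *
y=13.4;c=np.array([.5395,-.266,0]);sx=np.array([np.cos(np.radians(y)),np.sin(np.radians(y)),0])
g=c+.030*sx+[0,0,.040]
go(g,y,-45,.11)
E
```

```text
clk 2.18 pos [ 0.5432 -0.2626  0.2313] w 0.0856 F [-0.8 -0.2 -0.2] ff 0.0
 lin [1.442 0.04  0.583]  rot [ 0.005 -0.103  0.006]  |lin|mm 155.6  deg 12.4 q [ 0.23  0.77 -0.03  1.27  0.26  1.62 -1.17]
```

```bash
python3 - <<'E'
from h import *
y=13.4;c=np.array([.5395,-.266,0]);sx=np.array([np.cos(np.radians(y)),np.sin(np.radians(y)),0])
g=c+.030*sx+[0,0,.040]
go(g,y,-37,.11)
E
```

```text
clk 2.18 pos [ 0.5432 -0.2626  0.2313] w 0.0856 F [-0.8 -0.2 -0.2] ff 0.0
 lin [1.317 0.039 0.565]  rot [ 0.004 -0.036  0.007]  |lin|mm 143.3  deg 4.4 q [ 0.23  0.77 -0.03  1.27  0.26  1.62 -1.17]
```

Request:
apply_moves:
  linear:
    - [0.3,0.01,0.1]
    - [0.6,0.02,0.25]
    - [0.9,0.03,0.4]
    - [1.0,0.04,0.45]
    - [1.0,0.04,0.45]
  delta_rot:
    - [0,-0.01,0]
    - [0,-0.02,0]
    - [0,-0.036,0.007]
    - [0.0,-0.036,0.007]
    - [0.0,-0.036,0.007]

```text
clock: 2.6
position: [0.5996, -0.2559, 0.1359]
tool_rot: [3.134, 0.646, 0.23]
force: [-1.2, 0.4, 0.4]
grip_width: 0.0853
finger_force: 0.0
```

```bash
python3 - <<'E'
from h import *
y=13.4;c=np.array([.5395,-.266,0]);sx=np.array([np.cos(np.radians(y)),np.sin(np.radians(y)),0])
g=c+.030*sx+[0,0,.040]
go(g,y,-37,.10)
E
```

```text
clk 2.6 pos [ 0.5996 -0.2559  0.1359] w 0.0853 F [-1.2  0.4  0.4] ff 0.0
 lin [ 0.331 -0.042  0.141]  rot [ 0.002  0.    -0.002]  |lin|mm 36.2  deg 0.4 q [ 0.19  1.01 -0.01  1.07  0.26  1.66 -1.21]
```

Request:
apply_moves:
  linear:
    - [0.33,-0.04,0.14]
    - [0.33,-0.04,0.14]
    - [0.33,-0.04,0.14]
    - [0.33,-0.04,0.14]
    - [0.33,-0.04,0.14]
  delta_rot:
    - [0,0,0]
    - [0,0,0]
    - [0,0,0]
    - [0,0,0]
    - [0,0,0]

```text
clock: 3.02
position: [0.6177, -0.2483, 0.1114]
tool_rot: [3.129, 0.638, 0.226]
force: [-0.5, -1.0, 0.4]
grip_width: 0.0855
finger_force: 0.0
```

Request:
apply_moves:
  linear:
    - [0,0,0.2]
    - [0,0,0.4]
    - [0,0,0.6]
    - [0,0,0.8]
    - [0,0,0.9]
  delta_rot:
    - [0,0,0]
    - [0,0,0]
    - [0,0,0]
    - [0,0,0]
    - [0,0,0]

```text
clock: 3.43
position: [0.564, -0.261, 0.037]
tool_rot: [3.13, 0.641, 0.228]
force: [-0.3, -0.6, -0.4]
grip_width: 0.086
finger_force: 0.0
```

```bash
python3 - <<'E'
from h import *
y=13.4;c=np.array([.5395,-.266,0]);sx=np.array([np.cos(np.radians(y)),np.sin(np.radians(y)),0])
g=c+.030*sx+[0,0,.040]
go(g,y,-37,.0)
p,d=optics.grab_frame("scene");cv2.imwrite("pics/s1.png",cv2.resize(p[120:320,120:420,::-1],None,fx=2.6,fy=2.6))
E
```

```text
clk 3.43 pos [ 0.564 -0.261  0.037] w 0.086 F [-0.3 -0.6 -0.4] ff 0.0
 lin [ 0.021 -0.009  0.136]  rot [ 0.004 -0.002 -0.002]  |lin|mm 13.7  deg 0.6 q [ 0.21  1.07 -0.02  1.22  0.28  1.46 -1.26]
```

View pics/s1.png

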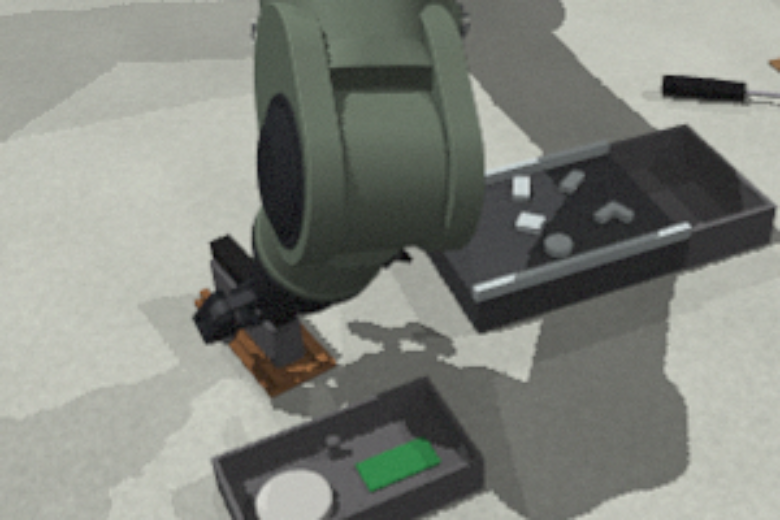

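The fingers straddle the scraper at crop (245,310), and the wrist is clear of the housing. I'll advance the last bit and grip.

Request:
apply_moves:
  linear:
    - [0.01,0,0.06]
    - [0.02,-0.01,0.13]
    - [0.02,-0.01,0.13]
    - [0.02,-0.01,0.13]
    - [0.02,-0.01,0.13]
  delta_rot:
    - [0,0,0]
    - [0,0,0]
    - [0,0,0]
    - [0,0,0]
    - [0,0,0]

```text
clock: 3.9
position: [0.5599, -0.2601, 0.0254]
tool_rot: [3.131, 0.64, 0.23]
force: [0.5, -0.4, 0.0]
grip_width: 0.0854
finger_force: 0.0
```

Request:
apply_moves:
  linear:
    - [0,0,0]
    - [0,0,0]
    - [0,0,0]
    - [0,0,0]
    - [0,0,0]
  delta_rot:
    - [0,0,0]
    - [0,0,0]
    - [0,0,0]
    - [0,0,0]
    - [0,0,0]
  gripper: -1
  force: 60

```text
clock: 4.32
position: [0.5595, -0.2603, 0.0252]
tool_rot: [3.131, 0.641, 0.229]
force: [-0.8, 2.3, 8.6]
grip_width: 0.0272
finger_force: 58.6
```

Request:
apply_moves:
  linear:
    - [0,0,0]
    - [0,0,0]
    - [0,0,0]
    - [0,0,0]
    - [0,0,0]
  delta_rot:
    - [0,0,0]
    - [0,0,0]
    - [0,0,0]
    - [0,0,0]
    - [0,0,0]

```text
clock: 4.73
position: [0.5595, -0.2602, 0.0252]
tool_rot: [3.131, 0.641, 0.229]
force: [1.4, -1.2, 5.9]
grip_width: 0.0272
finger_force: 59.4
```

```bash
python3 - <<'E'
from h import *
s=monitor.observe();print(s['grip_width'],s['finger_force'],s['force'],s['moment'],s['position'])
E
```

```text
0.027163600536341058 59.4419127702713 [ 1.39639641 -1.1536669   5.90724803] [ 0.11483764 -0.15184935 -0.00773633] [ 0.55948305 -0.26024395  0.02515506]
```

Request:
apply_moves:
  linear:
    - [-0.06,0,-0.08]
    - [-0.18,0,-0.24]
    - [-0.36,0,-0.48]
    - [-0.54,0,-0.72]
    - [-0.66,0,-0.88]
  delta_rot:
    - [0,0,0]
    - [0,0,0]
    - [0,0,0]
    - [0,0,0]
    - [0,0,0]

```text
clock: 5.15
position: [0.5593, -0.2595, 0.1379]
tool_rot: [3.13, 0.639, 0.229]
force: [0.7, -0.0, -1.9]
grip_width: 0.0271
finger_force: 59.0
```

```bash
python3 - <<'E'
from h import *
s=monitor.observe()
go([.50,-.385,.16],52,-37)
E
```

```text
clk 5.15 pos [ 0.5593 -0.2595  0.1379] w 0.0271 F [ 0.7 -0.  -1.9] ff 59.0
 lin [-0.805  1.154  0.524]  rot [-0.189 -0.002 -0.259]  |lin|mm 150.1  deg 38.5 q [ 0.21  0.93 -0.02  1.22  0.27  1.57 -1.23]
```

Request:
apply_moves:
  linear:
    - [-0.16,0.2,0.1]
    - [-0.32,0.4,0.2]
    - [-0.48,0.6,0.3]
    - [-0.64,0.8,0.4]
    - [-0.8,1.0,0.5]
  delta_rot:
    - [-0.035,0,-0.048]
    - [-0.07,0,-0.096]
    - [-0.105,0,-0.144]
    - [-0.14,0,-0.192]
    - [-0.175,0,-0.24]

```text
clock: 5.57
position: [0.4905, -0.3788, 0.1438]
tool_rot: [-3.141, 0.643, 0.865]
force: [0.4, -0.9, -2.0]
grip_width: 0.027
finger_force: 59.4
```

```bash
python3 - <<'E'
from h import *
go([.50,-.385,.20],52,-37)
go([.50,-.385,.20],52,-7)
E
```

```text
clk 5.57 pos [ 0.4905 -0.3788  0.1438] w 0.027 F [ 0.4 -0.9 -2. ] ff 59.4
 lin [-0.326  0.117 -0.268]  rot [-0.012 -0.001 -0.016]  |lin|mm 43.8  deg 2.4 q [ 0.29  0.75 -0.04  1.61  0.66  1.18 -0.83]
clk 5.57 pos [ 0.4905 -0.3788  0.1438] w 0.027 F [ 0.4 -0.9 -2. ] ff 59.4
 lin [-0.231  0.113 -0.293]  rot [-0.008  0.249 -0.019]  |lin|mm 39.0  deg 30.0 q [ 0.29  0.75 -0.04  1.61  0.66  1.18 -0.83]
```

Request:
apply_moves:
  linear:
    - [-0.05,0.02,-0.06]
    - [-0.1,0.05,-0.12]
    - [-0.15,0.07,-0.18]
    - [-0.2,0.1,-0.24]
    - [-0.23,0.11,-0.3]
  delta_rot:
    - [0,0.05,0]
    - [0,0.1,0]
    - [0,0.15,0]
    - [-0.005,0.2,-0.01]
    - [-0.008,0.25,-0.019]

```text
clock: 5.98
position: [0.4992, -0.3865, 0.1833]
tool_rot: [3.137, 0.116, 0.901]
force: [0.1, 0.5, -2.9]
grip_width: 0.0273
finger_force: 59.8
```

Request:
apply_moves:
  linear:
    - [0,0,0]
    - [0,0,0]
    - [0,0,0]
    - [0,0,0]
    - [0,0,0]
  delta_rot:
    - [0,0.05,0]
    - [0,0.1,0]
    - [0,0.15,0]
    - [0,0.2,0]
    - [0,0.25,0]

```text
clock: 6.4
position: [0.4987, -0.3866, 0.1827]
tool_rot: [3.138, -0.408, 0.901]
force: [0.0, 0.2, -3.5]
grip_width: 0.0269
finger_force: 59.8
```

Request:
apply_moves:
  linear:
    - [0,0,0]
    - [0,0,0]
    - [0,0,0]
    - [0,0,0]
    - [0,0,0]
  delta_rot:
    - [0,0.05,0]
    - [0,0.1,0]
    - [0,0.15,0]
    - [0,0.2,0]
    - [0,0.25,0]

```text
clock: 6.82
position: [0.4982, -0.3871, 0.1821]
tool_rot: [3.137, -0.931, 0.903]
force: [-0.2, 0.7, -3.3]
grip_width: 0.0276
finger_force: 59.9
```

```bash
python3 - <<'E'
from h import *
go([.50,-.385,.12],52,53)
p,d=optics.grab_frame("scene");cv2.imwrite("pics/s2.png",cv2.resize(p[80:330,0:340,::-1],None,fx=2.3,fy=2.3))
np.savez("s2.npz",p=p,d=d)
E
```

```text
clk 6.82 pos [ 0.4982 -0.3871  0.1821] w 0.0276 F [-0.2  0.7 -3.3] ff 59.9
 lin [-0.483 -0.002  0.583]  rot [ 0.004 -0.003 -0.001]  |lin|mm 75.7  deg 0.6 q [ 1.42  0.94 -0.76  1.53 -0.37  1.06  0.39]
```

View pics/s2.png

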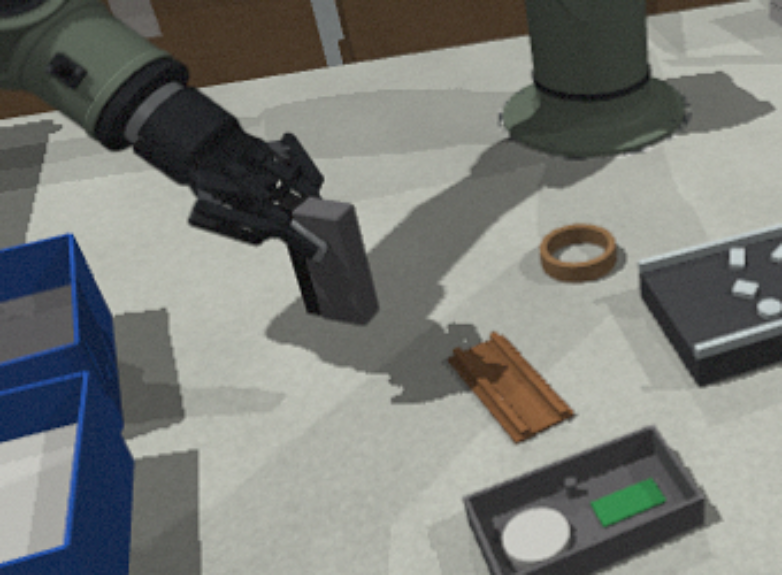

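The gripper, at crop (270,190), holds the scraper end-down at (335,260), rubber to the left, with free bench under it.

Request:
apply_moves:
  linear:
    - [-0.16,0,0.12]
    - [-0.32,0,0.24]
    - [-0.5,0,0.37]
    - [-0.64,0,0.48]
    - [-0.74,0,0.55]
  delta_rot:
    - [0,0,0]
    - [0,0,0]
    - [0,0,0]
    - [0,0,0]
    - [0,0,0]

```text
clock: 7.28
position: [0.4983, -0.3858, 0.0876]
tool_rot: [-3.142, -0.925, 0.902]
force: [0.1, 0.3, -3.1]
grip_width: 0.0275
finger_force: 60.0
```

```bash
python3 - <<'E'
from h import *
go([.50,-.385,.09],52,53)
p,d=optics.grab_frame("scene");C=cloud("scene",d).reshape(-1,3)
# broad face visible (+x camera-side): points between z .03 and .06 near spot, below gripper
m=(abs(C[:,0]-.5)<.07)&(abs(C[:,1]+.385)<.07)
for a,b in((.01,.02),(.02,.03),(.03,.04),(.04,.05),(.05,.06),(.06,.07)):
    P=C[m&(C[:,2]>a)&(C[:,2]<b)];print(a,len(P),P.mean(0).round(4), rect(P))
print(C[m][:,2].max())
P=C[m&(C[:,2]>.112)&(C[:,2]<.14)];P=P[(P[:,2]>np.percentile(P[:,2],40))];c=P.mean(0);print(len(P),c,np.linalg.svd(P-c)[2][2])
E
```

```text
clk 7.28 pos [ 0.4983 -0.3858  0.0876] w 0.0275 F [ 0.1  0.3 -3.1] ff 60.0
 lin [0.03  0.007 0.189]  rot [ 0.002  0.    -0.002]  |lin|mm 19.2  deg 0.3 q [ 1.4   1.07 -0.73  1.54 -0.33  0.96  0.46]
0.01 98 [ 0.503  -0.3955  0.015 ] (array([ 0.5006, -0.3989]), array([0.0671, 0.0245]), 70.04)
0.02 100 [ 0.5044 -0.3952  0.025 ] (array([ 0.5018, -0.3999]), array([0.0676, 0.0248]), 68.42)
0.03 100 [ 0.5041 -0.3944  0.0351] (array([ 0.5011, -0.3986]), array([0.0665, 0.0255]), 70.82)
0.04 101 [ 0.5037 -0.3953  0.0449] (array([ 0.5012, -0.3991]), array([0.0671, 0.0268]), 70.99)
0.05 113 [ 0.5041 -0.3936  0.0549] (array([ 0.501 , -0.3987]), array([0.0675, 0.0284]), 72.86)
0.06 107 [ 0.5036 -0.3944  0.065 ] (array([ 0.5012, -0.3991]), array([0.0673, 0.0266]), 70.37)
0.20254012137996347
533 [ 0.48041295 -0.41374372  0.12893009] [-0.10364379 -0.12568143 -0.98664185]
```

Request:
apply_moves:
  linear:
    - [-0.024,0,0.018]
    - [-0.04,0,0.03]
    - [-0.048,0,0.036]
    - [-0.056,0,0.042]
    - [-0.064,0,0.048]
  delta_rot:
    - [0,0,0]
    - [0,0,0]
    - [0,0,0]
    - [0,0,0]
    - [0,0,0]

```text
clock: 7.75
position: [0.4989, -0.3867, 0.0819]
tool_rot: [3.138, -0.927, 0.903]
force: [-3.1, -4.8, 15.0]
grip_width: 0.0272
finger_force: 61.7
```

```bash
python3 - <<'E'
from h import *
go([.50,-.385,.09],52,53)
p,d=optics.grab_frame("scene");C=cloud("scene",d).reshape(-1,3)
m=(abs(C[:,0]-.5)<.05)&(abs(C[:,1]+.385)<.05)&(C[:,2]>.1)
P=C[m];print("top z near", np.percentile(P[:,2],[50,90]))
E
```

```text
clk 7.75 pos [ 0.4989 -0.3867  0.0819] w 0.0272 F [-3.1 -4.8 15. ] ff 61.7
 lin [ 0.077 -0.003  0.157]  rot [ 0.003 -0.001 -0.001]  |lin|mm 17.5  deg 0.4 q [ 1.4   1.08 -0.73  1.53 -0.33  0.96  0.47]
top z near [0.11796248 0.13677768]
```

Request:
apply_moves:
  linear:
    - [0.01,0,-0.008]
    - [0.01,0,-0.008]
    - [0.01,0,-0.008]
    - [0.01,0,-0.008]
    - [0.01,0,-0.008]
  delta_rot:
    - [0,0,0]
    - [0,0,0]
    - [0,0,0]
    - [0,0,0]
    - [0,0,0]

```text
clock: 8.22
position: [0.4986, -0.3864, 0.0824]
tool_rot: [3.14, -0.927, 0.902]
force: [-0.3, 0.1, -2.2]
grip_width: 0.0276
finger_force: 59.9
```

Request:
apply_moves:
  linear:
    - [0,0,0]
    - [0,0,0]
    - [0,0,0]
    - [0,0,0]
    - [0,0,0]
  delta_rot:
    - [0,0,0]
    - [0,0,0]
    - [0,0,0]
    - [0,0,0]
    - [0,0,0]
  gripper: 1

```text
clock: 8.63
position: [0.4987, -0.3864, 0.0825]
tool_rot: [3.14, -0.927, 0.902]
force: [-0.2, -0.0, 0.4]
grip_width: 0.0849
finger_force: 0.0
```

Request:
apply_moves:
  linear:
    - [0,0,-0.1]
    - [0,0,-0.3]
    - [0,0,-0.6]
    - [0,0,-0.9]
    - [0,0,-1.0]
  delta_rot:
    - [0,0,0]
    - [0,0,0]
    - [0,0,0]
    - [0,0,0]
    - [0,0,0]

```text
clock: 9.05
position: [0.4468, -0.4534, 0.1448]
tool_rot: [3.136, -0.924, 0.901]
force: [-0.2, -0.6, 0.6]
grip_width: 0.0854
finger_force: 0.0
```

```bash
python3 - <<'E'
from h import *
p,d=optics.grab_frame("scene");C=cloud("scene",d);cv2.imwrite("pics/s3.png",cv2.resize(p[80:330,0:340,::-1],None,fx=2.3,fy=2.3))
C=C.reshape(-1,3);m=(abs(C[:,0]-.5)<.06)&(abs(C[:,1]+.395)<.06)
P=C[m&(C[:,2]>.01)&(C[:,2]<.09)];print(rect(P))
P=C[m&(C[:,2]>.112)&(C[:,2]<.127)];print(rect(P),P.mean(0))
go([.50,-.385,.09],52,-37,.1)
p,d=optics.grab_frame("top");C=cloud("top",d).reshape(-1,3);m=(abs(C[:,0]-.5)<.06)&(abs(C[:,1]+.395)<.06)
P=C[m&(C[:,2]>.112)&(C[:,2]<.127)];print("top",rect(P),P.mean(0))
E
```

```text
(array([ 0.5003, -0.4003]), array([0.0688, 0.0284]), 69.56)
(array([ 0.4924, -0.3974]), array([0.066 , 0.0288]), 53.2) [ 0.49588195 -0.39588528  0.11742549]
clk 9.1 pos [ 0.4468 -0.4535  0.1448] w 0.0855 F [-1.7 -2.1 -0.3] ff 0.0
 lin [ 0.895 -0.018  1.021]  rot [ 0.003 -0.75  -0.006]  |lin|mm 135.9  deg 90.0 q [ 1.48  1.02 -0.71  1.43 -0.31  1.16  0.46]
top (array([ 0.4914, -0.3971]), array([0.0644, 0.0289]), 53.68) [ 0.49232726 -0.39410872  0.11946395]
```

View pics/s3.png

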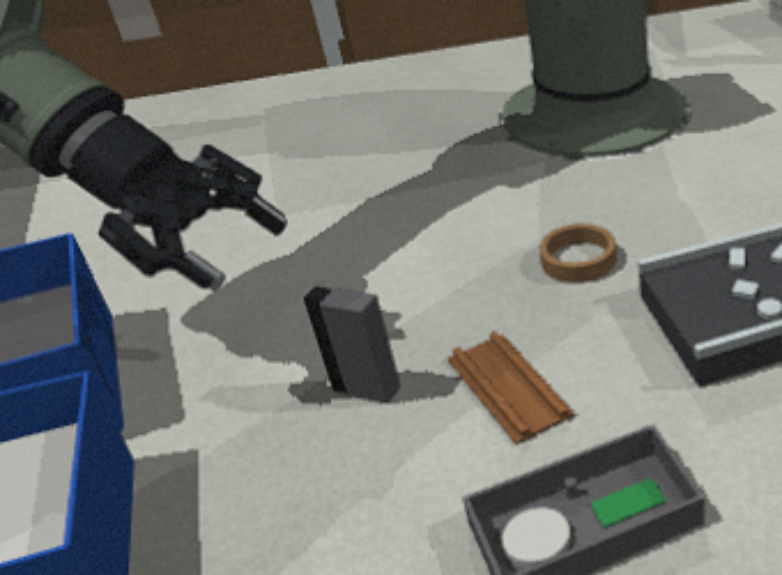

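The scraper stands freely on its end at crop (355,345), rubber facing left. I'll swing the gripper over it to the other side.

Request:
apply_moves:
  linear:
    - [0.2,0,-0.15]
    - [0.5,0,-0.37]
    - [0.8,0,-0.6]
    - [0.9,0,-0.67]
    - [0.9,0,-0.67]
  delta_rot:
    - [0,0,0]
    - [0,-0.05,0]
    - [0,-0.1,0]
    - [0,-0.15,0]
    - [0,-0.2,0]

```text
clock: 9.57
position: [0.4504, -0.4488, 0.2585]
tool_rot: [3.134, -0.503, 0.904]
force: [0.7, -0.4, -1.3]
grip_width: 0.0854
finger_force: 0.0
```

Request:
apply_moves:
  linear:
    - [0,0,0]
    - [0,0,0]
    - [0,0,0]
    - [0,0,0]
    - [0,0,0]
  delta_rot:
    - [0,-0.059,0]
    - [0,-0.118,0]
    - [0,-0.177,0]
    - [0,-0.236,0]
    - [0,-0.29,0]

```text
clock: 9.98
position: [0.45, -0.4477, 0.2554]
tool_rot: [3.138, 0.104, 0.902]
force: [0.2, -0.9, -0.5]
grip_width: 0.0853
finger_force: 0.0
```

```bash
python3 - <<'E'
from h import *
go([.4974,-.3898,.092],53.3,-37,.14)
E
```

```text
clk 9.98 pos [ 0.45   -0.4477  0.2554] w 0.0853 F [ 0.2 -0.9 -0.5] ff 0.0
 lin [ 1.537 -0.009  0.51 ]  rot [-0.003 -0.258 -0.013]  |lin|mm 162.0  deg 31.1 q [ 0.88  0.53 -0.37  1.55  0.32  1.13 -0.25]
```

Request:
apply_moves:
  linear:
    - [0.3,0,0]
    - [0.6,0,0]
    - [0.9,0,0]
    - [1.0,0,0]
    - [1.0,0,0]
  delta_rot:
    - [0,-0.055,0]
    - [0,-0.11,0]
    - [0,-0.165,0]
    - [0,-0.22,-0.01]
    - [0,-0.258,-0.013]

```text
clock: 10.4
position: [0.5145, -0.3657, 0.2444]
tool_rot: [-3.132, 0.642, 0.939]
force: [0.2, -0.6, -0.9]
grip_width: 0.0855
finger_force: 0.0
```

```bash
python3 - <<'E'
from h import *
go([.4974,-.3898,.092],53.3,-37,.11)
E
```

```text
clk 10.4 pos [ 0.5145 -0.3657  0.2444] w 0.0855 F [ 0.2 -0.6 -0.9] ff 0.0
 lin [0.679 0.014 0.487]  rot [-0.002 -0.002  0.003]  |lin|mm 83.6  deg 0.5 q [ 0.37  0.65 -0.22  1.52  0.71  1.39 -0.74]
```

Request:
apply_moves:
  linear:
    - [0.2,0,0.1]
    - [0.4,0.01,0.2]
    - [0.6,0.01,0.35]
    - [0.68,0.014,0.48]
    - [0.68,0.014,0.48]
  delta_rot:
    - [0,0,0]
    - [0,0,0]
    - [0,0,0]
    - [0,0,0]
    - [0,0,0]

```text
clock: 10.82
position: [0.5257, -0.3494, 0.1621]
tool_rot: [-3.124, 0.64, 0.938]
force: [-1.6, -0.8, 0.5]
grip_width: 0.0856
finger_force: 0.0
```

```bash
python3 - <<'E'
from h import *
go([.4974,-.3898,.092],53.3,-37,.0)
E
```

```text
clk 10.82 pos [ 0.5257 -0.3494  0.1621] w 0.0856 F [-1.6 -0.8  0.5] ff 0.0
 lin [0.022 0.028 1.046]  rot [-0.006 -0.003  0.003]  |lin|mm 104.7  deg 0.9 q [ 0.34  0.76 -0.22  1.55  0.73  1.3  -0.85]
```

Request:
apply_moves:
  linear:
    - [0.01,0.02,0.25]
    - [0.02,0.028,0.5]
    - [0.02,0.028,0.75]
    - [0.02,0.028,0.95]
    - [0.02,0.028,1.0]
  delta_rot:
    - [0,0,0]
    - [0,0,0]
    - [-0.006,0,0]
    - [-0.006,-0.003,0.003]
    - [-0.006,-0.003,0.003]

```text
clock: 11.23
position: [0.4911, -0.3999, 0.0831]
tool_rot: [3.138, 0.647, 0.923]
force: [-0.3, -0.3, 0.7]
grip_width: 0.0854
finger_force: 0.0
```

```bash
python3 - <<'E'
from h import *
go([.4974,-.3898,.092],53.3,-37,.0)
p,d=optics.grab_frame("scene")
C=cloud("scene",d).reshape(-1,3);m=(abs(C[:,0]-.5)<.06)&(abs(C[:,1]+.395)<.06)
P=C[m&(C[:,2]>.01)&(C[:,2]<.05)];print(rect(P))
E
```

```text
clk 11.23 pos [ 0.4911 -0.3999  0.0831] w 0.0854 F [-0.3 -0.3  0.7] ff 0.0
 lin [ 0.041 -0.01   0.047]  rot [-0.     0.001 -0.003]  |lin|mm 6.3  deg 0.3 q [ 0.4   0.84 -0.18  1.63  0.82  1.13 -0.92]
(array([ 0.5024, -0.4001]), array([0.0674, 0.03  ]), 72.63)
```

Request:
apply_moves:
  linear:
    - [0.02,-0.01,0.04]
    - [0.04,-0.01,0.04]
    - [0.04,-0.01,0.04]
    - [0.04,-0.01,0.04]
    - [0.04,-0.01,0.04]
  delta_rot:
    - [0,0,0]
    - [0,0,0]
    - [0,0,0]
    - [0,0,0]
    - [0,0,0]

```text
clock: 11.7
position: [0.4942, -0.3965, 0.0791]
tool_rot: [3.134, 0.645, 0.924]
force: [-1.4, -0.7, -0.3]
grip_width: 0.0853
finger_force: 0.0
```

Request:
apply_moves:
  linear:
    - [0,0,0]
    - [0,0,0]
    - [0,0,0]
    - [0,0,0]
    - [0,0,0]
  delta_rot:
    - [0,0,0]
    - [0,0,0]
    - [0,0,0]
    - [0,0,0]
    - [0,0,0]
  gripper: -1
  force: 60

```text
clock: 12.12
position: [0.4936, -0.3968, 0.0786]
tool_rot: [3.135, 0.645, 0.924]
force: [2.6, 0.8, 2.6]
grip_width: 0.0273
finger_force: 60.0
```

Request:
apply_moves:
  linear:
    - [-0.03,0,-0.04]
    - [-0.12,0,-0.16]
    - [-0.3,0,-0.4]
    - [-0.48,0,-0.64]
    - [-0.54,0,-0.72]
  delta_rot:
    - [0,0,0]
    - [0,0,0]
    - [0,0,0]
    - [0,0,0]
    - [0,0,0]

```text
clock: 12.53
position: [0.4943, -0.3969, 0.1736]
tool_rot: [3.129, 0.644, 0.92]
force: [0.7, -0.5, -1.2]
grip_width: 0.0273
finger_force: 59.7
```

Request:
apply_moves:
  linear:
    - [0,0,0]
    - [0,0,0]
    - [0,0,0]
    - [0,0,0]
    - [0,0,0]
  delta_rot:
    - [0,0.05,0]
    - [0,0.1,0]
    - [0,0.15,0]
    - [0,0.2,0]
    - [0,0.25,0]

```text
clock: 12.95
position: [0.4938, -0.3965, 0.1704]
tool_rot: [3.133, 0.117, 0.928]
force: [-0.1, 0.2, -3.8]
grip_width: 0.0274
finger_force: 59.6
```

Request:
apply_moves:
  linear:
    - [0,0,0]
    - [0,0,0]
    - [0,0,0]
    - [0,0,0]
    - [0,0,0]
  delta_rot:
    - [0,0.05,0]
    - [0,0.1,0]
    - [0,0.15,0]
    - [0,0.2,0]
    - [0,0.25,0]

```text
clock: 13.37
position: [0.4932, -0.3972, 0.1703]
tool_rot: [3.133, -0.406, 0.931]
force: [0.4, -0.1, -3.8]
grip_width: 0.0277
finger_force: 59.6
```

Request:
apply_moves:
  linear:
    - [0,0,0]
    - [0,0,0]
    - [0,0,0]
    - [0,0,0]
    - [0,0,0]
  delta_rot:
    - [0,0.05,0]
    - [0,0.1,0]
    - [0,0.15,0]
    - [0,0.2,0]
    - [0,0.25,0]

```text
clock: 13.78
position: [0.4926, -0.3978, 0.1696]
tool_rot: [3.129, -0.929, 0.937]
force: [-0.7, 0.7, -3.3]
grip_width: 0.0274
finger_force: 59.6
```

```bash
python3 - <<'E'
from h import *
go([.50,-.385,.12],53.3,53)
p,d=optics.grab_frame("scene");cv2.imwrite("pics/s4.png",cv2.resize(p[80:330,0:340,::-1],None,fx=2.3,fy=2.3))
E
```

```text
clk 13.78 pos [ 0.4926 -0.3978  0.1696] w 0.0274 F [-0.7  0.7 -3.3] ff 59.6
 lin [-0.31  -0.023  0.604]  rot [ 0.004 -0.002  0.002]  |lin|mm 68.0  deg 0.5 q [ 1.49  1.02 -0.9   1.49 -0.21  1.07  0.31]
```

View pics/s4.png

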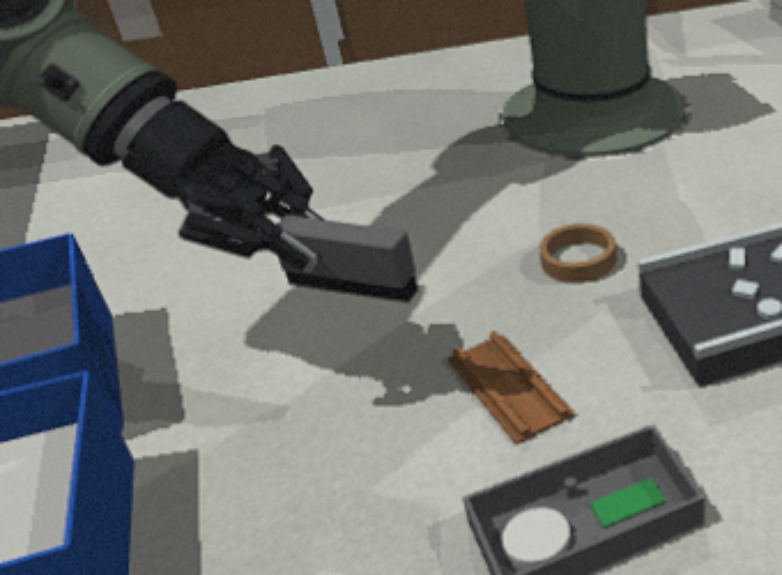

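The scraper is now rubber-down at crop (350,260), held level over free bench. I'll lower it.

Request:
apply_moves:
  linear:
    - [-0.2,0,0.15]
    - [-0.4,0,0.3]
    - [-0.6,0,0.45]
    - [-0.75,0,0.57]
    - [-0.8,0,0.6]
  delta_rot:
    - [0,0,0]
    - [0,0,0]
    - [0,0,0]
    - [0,0,0]
    - [0,0,0]

```text
clock: 14.25
position: [0.4928, -0.396, 0.0661]
tool_rot: [3.137, -0.923, 0.934]
force: [-0.5, -0.2, -1.6]
grip_width: 0.0272
finger_force: 59.7
```

Request:
apply_moves:
  linear:
    - [-0.08,0,0.06]
    - [-0.16,0,0.12]
    - [-0.22,0,0.165]
    - [-0.26,0,0.195]
    - [-0.28,0,0.21]
  delta_rot:
    - [0,0,0]
    - [0,0,0]
    - [0,0,0]
    - [0,0,0]
    - [0,0,0]

```text
clock: 14.67
position: [0.4938, -0.3971, 0.0346]
tool_rot: [3.133, -0.927, 0.935]
force: [-16.8, -5.4, 31.3]
grip_width: 0.0274
finger_force: 63.3
```

```bash
python3 - <<'E'
from h import *
go([.4835,-.41,.041],53.3,53)
E
```

```text
clk 14.67 pos [ 0.4938 -0.3971  0.0346] w 0.0274 F [-16.8  -5.4  31.3] ff 63.3
 lin [-0.048 -0.006  0.019]  rot [ 0.002 -0.001  0.001]  |lin|mm 5.2  deg 0.3 q [ 1.45  1.21 -0.83  1.48 -0.14  0.96  0.4 ]
```

Request:
apply_moves:
  linear:
    - [0.02,0,-0.015]
    - [0.02,0,-0.015]
    - [0.02,0,-0.015]
    - [0.02,0,-0.015]
    - [0.02,0,-0.015]
  delta_rot:
    - [0,0,0]
    - [0,0,0]
    - [0,0,0]
    - [0,0,0]
    - [0,0,0]

```text
clock: 15.08
position: [0.4937, -0.397, 0.036]
tool_rot: [3.133, -0.925, 0.935]
force: [-0.0, -0.9, -2.4]
grip_width: 0.0271
finger_force: 59.8
```

Request:
apply_moves:
  linear:
    - [0,0,0]
    - [0,0,0]
    - [0,0,0]
    - [0,0,0]
    - [0,0,0]
  delta_rot:
    - [0,0,0]
    - [0,0,0]
    - [0,0,0]
    - [0,0,0]
    - [0,0,0]
  gripper: 1

```text
clock: 15.5
position: [0.4937, -0.397, 0.0361]
tool_rot: [3.133, -0.926, 0.935]
force: [0.5, 0.2, 0.4]
grip_width: 0.0848
finger_force: 0.0
```

Request:
apply_moves:
  linear:
    - [0,0,-0.1]
    - [0,0,-0.3]
    - [0,0,-0.6]
    - [0,0,-0.9]
    - [0,0,-1.0]
  delta_rot:
    - [0,0,0]
    - [0,0,0]
    - [0,0,0]
    - [0,0,0]
    - [0,0,0]

```text
clock: 15.92
position: [0.4436, -0.4652, 0.0987]
tool_rot: [3.129, -0.923, 0.934]
force: [0.3, -0.4, 0.1]
grip_width: 0.0852
finger_force: 0.0
```

Request:
apply_moves:
  linear:
    - [0.2,0,-0.15]
    - [0.5,0,-0.37]
    - [0.7,0,-0.53]
    - [0.9,0,-0.67]
    - [0.9,0,-0.67]
  delta_rot:
    - [0,0,0]
    - [0,-0.05,0]
    - [0,-0.1,0]
    - [0,-0.15,0]
    - [0,-0.2,0]

```text
clock: 16.33
position: [0.4466, -0.4614, 0.2143]
tool_rot: [3.127, -0.5, 0.933]
force: [1.3, 0.1, -1.5]
grip_width: 0.0853
finger_force: 0.0
```

```bash
cat > scr.py <<'E'
from h import *
def scr(x,y,z,rad=.1,cams=("top","scene")):
    for n in cams:
        p,d=optics.grab_frame(n);C=cloud(n,d).reshape(-1,3);m=(abs(C[:,0]-x)<rad)&(abs(C[:,1]-y)<rad)&(abs(C[:,2]-z)<.006)
        P=C[m];
        if len(P)>20:
            c=np.median(P[:,:2],0);P=P[np.linalg.norm(P[:,:2]-c,axis=1)<.07];print(n,len(P),rect(P),"z",P[:,2].mean().round(4))
E
python3 - <<'E'
from scr import *
scr(.505,-.385,.064)
go([.505,-.385,.05],53.3,0)
E
```

```text
top 644 (array([ 0.5046, -0.3824]), array([0.1201, 0.0296]), 53.75) z 0.0636
scene 493 (array([ 0.5063, -0.3817]), array([0.1226, 0.031 ]), 52.63) z 0.0619
clk 16.43 pos [ 0.4483 -0.458   0.213 ] w 0.0853 F [ 1.  -0.1  0.1] ff 0.0
 lin [-0.063 -0.     2.04 ]  rot [ 0.005 -0.239  0.003]  |lin|mm 204.1  deg 28.7 q [ 1.38  0.77 -0.74  1.46 -0.01  1.12  0.15]
```

Request:
apply_moves:
  linear:
    - [0,0,0]
    - [0,0,0.2]
    - [0,0,0.4]
    - [-0.02,0,0.7]
    - [-0.04,0,0.9]
  delta_rot:
    - [0,-0.05,0]
    - [0,-0.1,0]
    - [0.003,-0.15,0]
    - [0.005,-0.2,0]
    - [0.005,-0.239,0.003]

```text
clock: 16.85
position: [0.4703, -0.4267, 0.1266]
tool_rot: [-3.135, -0.003, 0.926]
force: [0.9, 0.8, -0.8]
grip_width: 0.0855
finger_force: 0.0
```

```bash
python3 - <<'E'
from h import *
go([.505,-.382,.046],53.3,0,.06)
E
```

```text
clk 16.85 pos [ 0.4703 -0.4267  0.1266] w 0.0855 F [ 0.9  0.8 -0.8] ff 0.0
 lin [0.565 0.011 0.398]  rot [-0.003 -0.001 -0.002]  |lin|mm 69.1  deg 0.5 q [ 0.95  0.7  -0.47  1.64  0.37  0.91 -0.3 ]
```

Request:
apply_moves:
  linear:
    - [0.3,0,0]
    - [0.56,0.01,0]
    - [0.56,0.01,0.1]
    - [0.56,0.01,0.2]
    - [0.56,0.01,0.3]
  delta_rot:
    - [0,0,0]
    - [0,0,0]
    - [0,0,0]
    - [0,0,0]
    - [0,0,0]

```text
clock: 17.27
position: [0.5033, -0.3845, 0.0968]
tool_rot: [-3.134, -0.006, 0.924]
force: [0.5, -0.3, 0.2]
grip_width: 0.0854
finger_force: 0.0
```

```bash
python3 - <<'E'
from h import *
go([.505,-.382,.046],53.3,0,.0)
E
```

```text
clk 17.27 pos [ 0.5033 -0.3845  0.0968] w 0.0854 F [ 0.5 -0.3  0.2] ff 0.0
 lin [0.026 0.004 0.698]  rot [-0.004 -0.003 -0.003]  |lin|mm 69.8  deg 0.7 q [ 0.86  0.73 -0.45  1.66  0.39  0.85 -0.4 ]
```

Request:
apply_moves:
  linear:
    - [0.02,0,0.2]
    - [0.026,0.004,0.4]
    - [0.026,0.004,0.55]
    - [0.026,0.004,0.65]
    - [0.026,0.004,0.7]
  delta_rot:
    - [0,0,0]
    - [0,0,0]
    - [-0.004,-0.003,-0.003]
    - [-0.004,-0.003,-0.003]
    - [-0.004,-0.003,-0.003]

```text
clock: 17.68
position: [0.5045, -0.3817, 0.0261]
tool_rot: [-3.141, 0.0, 0.929]
force: [-0.9, 0.4, 0.7]
grip_width: 0.0852
finger_force: 0.0
```

Request:
apply_moves:
  linear:
    - [0,0,0]
    - [0,0,0]
    - [0,0,0]
    - [0,0,0]
    - [0,0,0]
  delta_rot:
    - [0,0,0]
    - [0,0,0]
    - [0,0,0]
    - [0,0,0]
    - [0,0,0]
  gripper: -1
  force: 80

```text
clock: 18.1
position: [0.5064, -0.3816, 0.029]
tool_rot: [3.138, 0.0, 0.931]
force: [-6.2, 2.4, 13.3]
grip_width: 0.0268
finger_force: 78.2
```

Request:
apply_moves:
  linear:
    - [0,0,-0.05]
    - [0,0,-0.2]
    - [0,0,-0.5]
    - [0,0,-0.8]
    - [0,0,-1.0]
  delta_rot:
    - [0,0,0]
    - [0,0,0]
    - [0,0,0]
    - [0,0,0]
    - [0,0,0]

```text
clock: 18.52
position: [0.5066, -0.3812, 0.132]
tool_rot: [3.137, -0.0, 0.931]
force: [0.3, -1.4, -2.3]
grip_width: 0.0271
finger_force: 79.0
```

Request:
apply_moves:
  linear:
    - [0.2,-0.05,-0.1]
    - [0.4,-0.1,-0.2]
    - [0.6,-0.2,-0.3]
    - [0.8,-0.3,-0.4]
    - [1.0,-0.4,-0.4]
  delta_rot:
    - [0,0,0.045]
    - [0,0,0.09]
    - [0,0,0.135]
    - [0,0,0.18]
    - [0,0,0.22]

```text
clock: 18.93
position: [0.5345, -0.276, 0.1712]
tool_rot: [3.137, -0.003, 0.465]
force: [1.7, 0.6, -1.7]
grip_width: 0.0271
finger_force: 79.0
```

```bash
python3 - <<'E'
from h import *
go([.5385,-.0666,.16],0.94,0,.0)
E
```

```text
clk 18.93 pos [ 0.5345 -0.276   0.1712] w 0.0271 F [ 1.7  0.6 -1.7] ff 79.0
 lin [ 0.975 -1.855  0.297]  rot [ 0.002 -0.002  0.214]  |lin|mm 211.6  deg 25.7 q [ 0.64  0.57 -0.38  1.71  0.26  0.9  -0.95]
```

Request:
apply_moves:
  linear:
    - [0.2,-0.4,0]
    - [0.35,-0.7,0]
    - [0.5,-1.0,0]
    - [0.5,-1.0,0]
    - [0.5,-1.0,0]
  delta_rot:
    - [0,0,0.045]
    - [0,0,0.09]
    - [0,0,0.135]
    - [0,0,0.18]
    - [0.002,-0.002,0.214]

```text
clock: 19.35
position: [0.5332, -0.1624, 0.1695]
tool_rot: [-3.14, 0.002, 0.021]
force: [0.4, -0.1, -2.4]
grip_width: 0.0274
finger_force: 79.3
```

```bash
python3 - <<'E'
from h import *
go([.5385,-.0666,.14],0.94,0,.0)
E
```

```text
clk 19.35 pos [ 0.5332 -0.1624  0.1695] w 0.0274 F [ 0.4 -0.1 -2.4] ff 79.3
 lin [ 0.074 -0.956  0.487]  rot [-0.001  0.001  0.002]  |lin|mm 107.5  deg 0.3 q [ 0.4   0.5  -0.29  1.83  0.18  0.84 -1.53]
```

Request:
apply_moves:
  linear:
    - [0.03,-0.35,0.1]
    - [0.06,-0.65,0.2]
    - [0.07,-0.9,0.3]
    - [0.07,-0.95,0.4]
    - [0.07,-0.95,0.48]
  delta_rot:
    - [0,0,0]
    - [0,0,0]
    - [0,0,0]
    - [0,0,0]
    - [0,0,0]

```text
clock: 19.77
position: [0.5377, -0.0677, 0.1204]
tool_rot: [-3.139, 0.003, 0.025]
force: [1.1, -1.0, -2.5]
grip_width: 0.0269
finger_force: 79.7
```

```bash
python3 - <<'E'
from h import *
go([.5385,-.0666,.09],0.94,0,.0)
p,d=optics.grab_frame("scene");cv2.imwrite("pics/s5.png",cv2.resize(p[130:280,200:440,::-1],None,fx=3.2,fy=3.2))
E
```

```text
clk 19.77 pos [ 0.5377 -0.0677  0.1204] w 0.0269 F [ 1.1 -1.  -2.5] ff 79.7
 lin [ 0.009 -0.01   0.494]  rot [-0.001  0.001  0.004]  |lin|mm 49.4  deg 0.5 q [ 0.23  0.55 -0.28  1.9   0.22  0.72 -1.73]
```

View pics/s5.png

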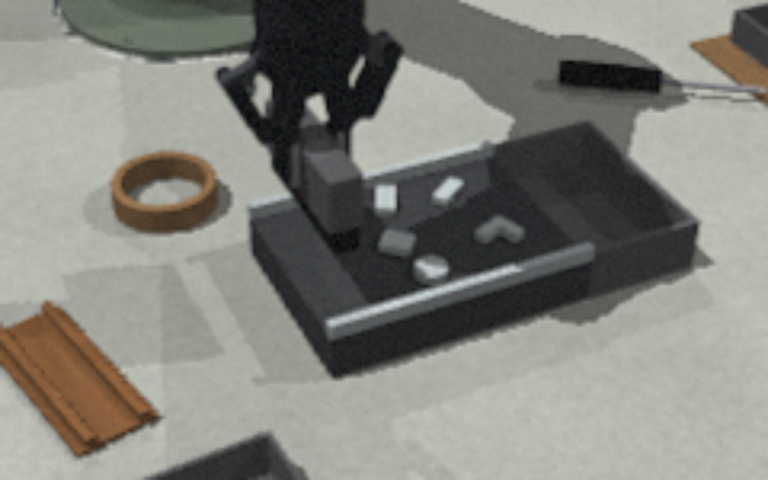

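The scraper, at crop (320,190), hangs over the plate's back end, parallel to it. The five offcuts at (385,200), (448,190), (398,242), (430,270) and (500,230) are all ahead of it.

Request:
apply_moves:
  linear:
    - [0,0,0.12]
    - [0,0,0.24]
    - [0.01,-0.01,0.36]
    - [0.01,-0.01,0.45]
    - [0.01,-0.01,0.48]
  delta_rot:
    - [0,0,0]
    - [0,0,0]
    - [0,0,0.004]
    - [0,0,0.004]
    - [0,0,0.004]

```text
clock: 20.23
position: [0.5377, -0.0692, 0.0704]
tool_rot: [-3.14, 0.005, 0.013]
force: [0.1, -0.2, -2.9]
grip_width: 0.0273
finger_force: 79.7
```

Request:
apply_moves:
  linear:
    - [0,0,0.01]
    - [0,0,0.015]
    - [0,0,0.02]
    - [0,0,0.025]
    - [0,0,0.025]
  delta_rot:
    - [0,0,0]
    - [0,0,0]
    - [0,0,0]
    - [0,0,0]
    - [0,0,0]

```text
clock: 20.65
position: [0.5385, -0.0689, 0.0698]
tool_rot: [-3.14, 0.003, 0.013]
force: [0.9, -0.2, -2.8]
grip_width: 0.0271
finger_force: 79.7
```

Request:
apply_moves:
  linear:
    - [0,0,0.01]
    - [0,0,0.015]
    - [0,0,0.02]
    - [0,0,0.025]
    - [0,0,0.025]
  delta_rot:
    - [0,0,0]
    - [0,0,0]
    - [0,0,0]
    - [0,0,0]
    - [0,0,0]

```text
clock: 21.07
position: [0.5386, -0.0688, 0.0689]
tool_rot: [-3.141, 0.002, 0.013]
force: [-13.5, 1.9, 40.3]
grip_width: 0.027
finger_force: 85.4
```

Request:
apply_moves:
  linear:
    - [0,0,-0.01]
    - [0,0,-0.018]
    - [0,0,-0.018]
    - [0,0,-0.018]
    - [0,0,-0.018]
  delta_rot:
    - [0,0,0]
    - [0,0,0]
    - [0,0,0]
    - [0,0,0]
    - [0,0,0]

```text
clock: 21.48
position: [0.5384, -0.0688, 0.069]
tool_rot: [-3.14, 0.003, 0.013]
force: [-2.6, 0.5, 5.6]
grip_width: 0.0269
finger_force: 80.8
```

Request:
apply_moves:
  linear:
    - [0,-0.08,0]
    - [0,-0.18,0]
    - [0,-0.28,0]
    - [0,-0.38,0]
    - [0,-0.48,0]
  delta_rot:
    - [0,0,0]
    - [0,0,0]
    - [0,0,0]
    - [0,0,0]
    - [0,0,0]

```text
clock: 21.9
position: [0.5379, -0.0197, 0.069]
tool_rot: [-3.14, 0.003, 0.014]
force: [0.3, -3.0, 4.1]
grip_width: 0.0269
finger_force: 80.6
```

Request:
apply_moves:
  linear:
    - [0,-0.1,0]
    - [0,-0.2,0]
    - [0,-0.3,0]
    - [0,-0.4,0]
    - [0,-0.5,0]
  delta_rot:
    - [0,0,0]
    - [0,0,0]
    - [0,0,0]
    - [0,0,0]
    - [0,0,0]

```text
clock: 22.32
position: [0.537, 0.0303, 0.069]
tool_rot: [-3.14, 0.003, 0.014]
force: [0.6, -4.0, 5.4]
grip_width: 0.0275
finger_force: 80.6
```

```bash
python3 - <<'E'
from h import *
go([.5365,.053+.0684,.087],0.94,0,.0)
p,d=optics.grab_frame("scene");cv2.imwrite("pics/s6.png",cv2.resize(p[130:280,200:440,::-1],None,fx=3.2,fy=3.2))
E
```

```text
clk 22.32 pos [0.537  0.0303 0.069 ] w 0.0275 F [ 0.6 -4.   5.4] ff 80.6
 lin [ 0.007 -0.911  0.012]  rot [-0.001  0.002 -0.001]  |lin|mm 91.1  deg 0.3 q [ 0.01  0.63 -0.24  1.94  0.25  0.61 -1.95]
```

View pics/s6.png

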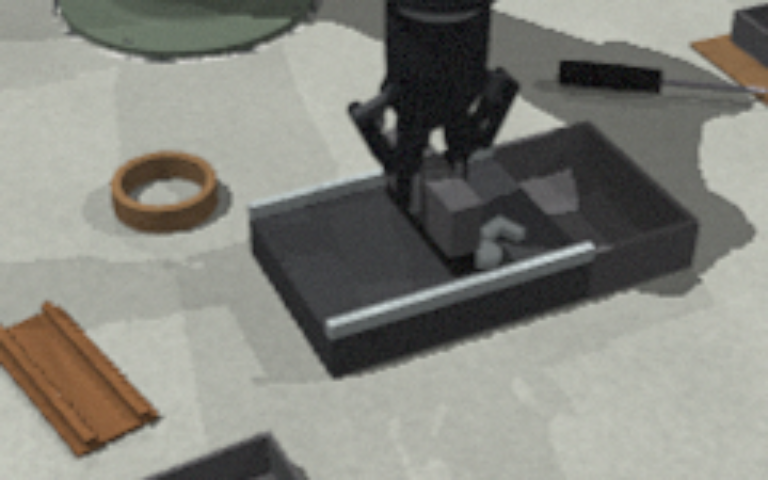

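Nothing remains behind the scraper at crop (440,215); the disc and the L piece at (495,240) are ahead of it. I'll continue to the drop.

Request:
apply_moves:
  linear:
    - [0,-0.1,0]
    - [0,-0.2,0]
    - [0,-0.3,0]
    - [0,-0.4,0]
    - [0,-0.47,0]
  delta_rot:
    - [0,0,0]
    - [0,0,0]
    - [0,0,0]
    - [0,0,0]
    - [0,0,0]

```text
clock: 22.78
position: [0.5363, 0.0775, 0.069]
tool_rot: [-3.14, 0.003, 0.014]
force: [-0.3, -4.2, 4.3]
grip_width: 0.0273
finger_force: 80.4
```

Request:
apply_moves:
  linear:
    - [0,-0.1,0]
    - [0,-0.2,0]
    - [0,-0.3,0]
    - [0,-0.38,0]
    - [0,-0.44,0]
  delta_rot:
    - [0,0,0]
    - [0,0,0]
    - [0,0,0]
    - [0,0,0]
    - [0,0,0]

```text
clock: 23.2
position: [0.5356, 0.1216, 0.0691]
tool_rot: [-3.14, 0.004, 0.014]
force: [0.2, -3.1, 2.9]
grip_width: 0.0269
finger_force: 80.2
```

```bash
python3 - <<'E'
from h import *
go([.5365,.053+.0684,.087],0.94,0,.0)
p,d=optics.grab_frame("scene");cv2.imwrite("pics/s7.png",cv2.resize(p[130:280,200:440,::-1],None,fx=3.2,fy=3.2))
E
```

```text
clk 23.2 pos [0.5356 0.1216 0.0691] w 0.0269 F [ 0.2 -3.1  2.9] ff 80.2
 lin [0.009 0.002 0.011]  rot [-0.001  0.002 -0.001]  |lin|mm 1.4  deg 0.3 q [-0.16  0.64 -0.24  1.91  0.24  0.62 -2.1 ]
```

View pics/s7.png

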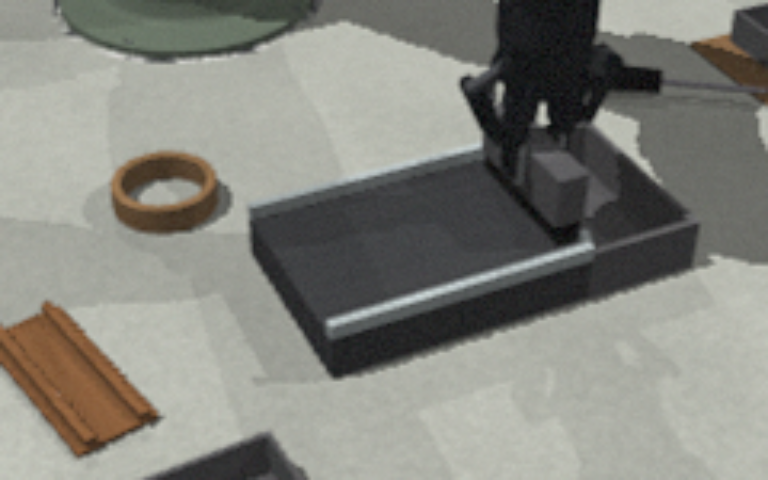

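The plate is clear and the scraper stands at the drop, crop (555,190). I'll draw it back onto the plate, release, and check the tray.

Request:
apply_moves:
  linear:
    - [0,0.15,0]
    - [0,0.35,0]
    - [0,0.55,0]
    - [0,0.75,0]
    - [0,0.9,0]
  delta_rot:
    - [0,0,0]
    - [0,0,0]
    - [0,0,0]
    - [0,0,0]
    - [0,0,0]

```text
clock: 23.67
position: [0.5371, 0.0292, 0.069]
tool_rot: [-3.14, 0.003, 0.013]
force: [0.2, 2.7, 3.1]
grip_width: 0.0268
finger_force: 80.3
```

Request:
apply_moves:
  linear:
    - [0,0,0]
    - [0,0,0]
    - [0,0,0]
    - [0,0,0]
    - [0,0,0]
  delta_rot:
    - [0,0,0]
    - [0,0,0]
    - [0,0,0]
    - [0,0,0]
    - [0,0,0]

```text
clock: 24.08
position: [0.5371, 0.0308, 0.069]
tool_rot: [-3.14, 0.003, 0.014]
force: [-0.4, -2.5, 4.4]
grip_width: 0.0269
finger_force: 80.5
```

Request:
apply_moves:
  linear:
    - [0,0,0]
    - [0,0,0]
    - [0,0,0]
    - [0,0,0]
    - [0,0,0]
  delta_rot:
    - [0,0,0]
    - [0,0,0]
    - [0,0,0]
    - [0,0,0]
    - [0,0,0]
  gripper: 1

```text
clock: 24.5
position: [0.5369, 0.0304, 0.0689]
tool_rot: [-3.14, 0.004, 0.014]
force: [-0.1, -0.2, -0.0]
grip_width: 0.0846
finger_force: 0.0
```

Request:
apply_moves:
  linear:
    - [0,0,-0.1]
    - [0,0,-0.3]
    - [0,0,-0.6]
    - [0,0,-0.9]
    - [0,0,-1.0]
  delta_rot:
    - [0,0,0]
    - [0,0,0]
    - [0,0,0]
    - [0,0,0]
    - [0,0,0]

```text
clock: 24.92
position: [0.5387, 0.0303, 0.1734]
tool_rot: [-3.139, -0.001, 0.013]
force: [0.3, 0.6, 0.9]
grip_width: 0.0856
finger_force: 0.0
```

Request:
apply_moves:
  linear:
    - [-0.2,0.3,-0.3]
    - [-0.4,0.6,-0.6]
    - [-0.6,0.9,-0.9]
    - [-0.6,1.0,-1.0]
    - [-0.6,1.0,-1.0]
  delta_rot:
    - [0,0,0]
    - [0,0,0]
    - [0,0,0]
    - [0,0,0]
    - [0,0,0]

```text
clock: 25.33
position: [0.4788, -0.0751, 0.2732]
tool_rot: [3.141, -0.002, 0.009]
force: [0.6, -1.3, 0.7]
grip_width: 0.0858
finger_force: 0.0
```

Request:
apply_moves:
  linear:
    - [0,0.3,0]
    - [0,0.6,0]
    - [0,0.9,0]
    - [0,1.0,0]
    - [0,1.0,0]
  delta_rot:
    - [0,0,0]
    - [0,0,0]
    - [0,0,0]
    - [0,0,0]
    - [0,0,0]

```text
clock: 25.75
position: [0.48, -0.1732, 0.2687]
tool_rot: [-3.14, 0.004, 0.01]
force: [-1.1, -0.3, -0.3]
grip_width: 0.0855
finger_force: 0.0
```

```bash
python3 - <<'E'
from scr import *
scr(.537,.032,.104)
p,d=optics.grab_frame("top");a=p[150:255,215:385,::-1]
q,d=optics.grab_frame("scene");b=q[140:260,260:430,::-1]
a=cv2.resize(a,(780,290*780//480));b=cv2.resize(b,(780,290))[:, :]
a=cv2.convertScaleAbs(cv2.resize(a,(460,284)),alpha=1.6);b=cv2.convertScaleAbs(cv2.resize(b,(402,284)),alpha=1.6)
cv2.imwrite("pics/fin.png",np.vstack([a,np.pad(b,((0,0),(0,58),(0,0)))]))
p0=np.load("top0.npz")['p'].astype(int);df=np.abs(p0-p).max(2)
for n,r in(("housing",roi(385,478,92,152)),("tape",roi(360,410,255,305)),("sd",roi(145,218,238,300))): print(n,(df[r]>45).sum())
E
```

```text
top 707 (array([0.5345, 0.0307]), array([0.1183, 0.0263]), 1.32) z 0.1039
scene 336 (array([0.5371, 0.0311]), array([0.1212, 0.029 ]), 0.6) z 0.1018
housing 36
tape 1
sd 217
```

View pics/fin.png

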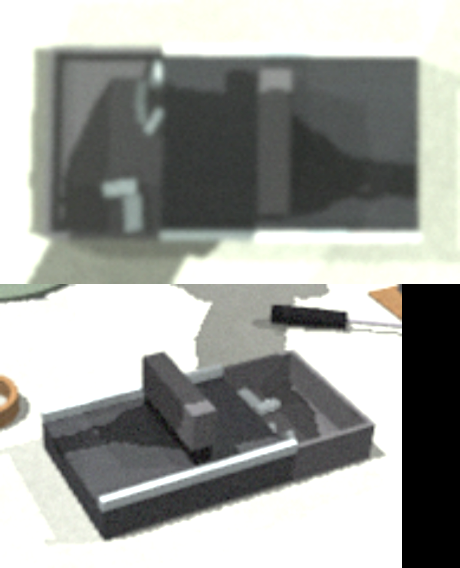

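The scraper stands on the plate at top crop (275,140). Five pale pieces show in the tray: (120,187), (133,215), (143,100), (153,125) and one at (155,70) right by the drop. I'll check their heights and the screwdriver.

```bash
python3 - <<'E'
from h import *
p,d=optics.grab_frame("top");C=cloud("top",d);k=C.copy()
th=.0164;dx=C[:,:,0]-.5363;dy=C[:,:,1]-.0684
sx=dx*np.cos(th)+dy*np.sin(th);sy=-dx*np.sin(th)+dy*np.cos(th)
sel=(abs(sx)<.072)&(sy>.045)&(sy<.15)
hsv=p.astype(int);mx=p.max(2)
m=(sel&(mx>95)).astype(np.uint8)
n,L,S,c=cv2.connectedComponentsWithStats(m)
for i in range(1,n):
    w=L==i
    if S[i,4]>4: print("top",c[i].round(),S[i,4],"sx",sx[w].min().round(3),sx[w].max().round(3),"sy",sy[w].min().round(3),sy[w].max().round(3),"z",np.percentile(C[:,:,2][w],[0,50,100]).round(3))
# sample grid of heights near the drop on the +x side
w=sel&(C[:,:,2]>.012)&(sy>.056);print("raised px",[(round(float(a),3),round(float(b),3),round(float(z),3)) for a,b,z in zip(sx[w],sy[w],C[:,:,2][w])][:60])
p0=np.load("top0.npz")['p']
for q in(p0,p):
    r=roi(150,225,235,310)&(q.max(2)<55);print("sd",r.sum(),rect(plane("top",np.argwhere(r)[:,::-1],.02)))
f=np.load("scene0.npz");q,_=optics.grab_frame("scene")
r=roi(365,445,140,170);print("scene diff sd",(np.abs(f['p'].astype(int)-q).max(2)[r]>45).sum())
for Q in(f['p'],q):
    r=roi(368,410,145,162)&(Q.max(2)<50);print(r.sum(),np.argwhere(r).mean(0))
E
```

```text
top [273. 176.] 25 sx 0.055 0.072 sy 0.062 0.071 z [0.021 0.028 0.032]
top [271. 195.] 22 sx 0.012 0.029 sy 0.063 0.077 z [0.006 0.026 0.029]
top [261. 223.] 95 sx -0.07 -0.032 sy 0.083 0.111 z [0.008 0.014 0.017]
raised px [(0.072, 0.068, 0.027), (0.072, 0.063, 0.028), (0.07, 0.06, 0.038), (0.07, 0.057, 0.039), (0.071, 0.074, 0.013), (0.07, 0.071, 0.021), (0.069, 0.067, 0.031), (0.069, 0.065, 0.027), (0.069, 0.063, 0.028), (0.068, 0.06, 0.038), (0.068, 0.057, 0.038), (0.069, 0.074, 0.015), (0.068, 0.071, 0.021), (0.066, 0.067, 0.031), (0.066, 0.065, 0.032), (0.067, 0.063, 0.028), (0.065, 0.059, 0.039), (0.065, 0.057, 0.039), (0.066, 0.074, 0.014), (0.065, 0.071, 0.021), (0.064, 0.068, 0.028), (0.064, 0.065, 0.029), (0.064, 0.063, 0.03), (0.063, 0.059, 0.039), (0.063, 0.057, 0.039), (0.064, 0.074, 0.016), (0.063, 0.071, 0.022), (0.062, 0.067, 0.031), (0.062, 0.065, 0.031), (0.062, 0.063, 0.03), (0.061, 0.06, 0.037), (0.06, 0.057, 0.04), (0.062, 0.074, 0.014), (0.06, 0.071, 0.022), (0.059, 0.067, 0.03), (0.059, 0.065, 0.031), (0.06, 0.063, 0.028), (0.058, 0.059, 0.039), (0.058, 0.057, 0.039), (0.059, 0.074, 0.015), (0.058, 0.071, 0.022), (0.057, 0.068, 0.028), (0.057, 0.065, 0.03), (0.057, 0.062, 0.032), (0.056, 0.059, 0.04), (0.055, 0.057, 0.043), (0.057, 0.084, 0.015), (0.057, 0.081, 0.015), (0.057, 0.079, 0.013), (0.056, 0.074, 0.017), (0.055, 0.07, 0.026), (0.055, 0.068, 0.028), (0.055, 0.065, 0.025), (0.055, 0.063, 0.025), (0.053, 0.059, 0.041), (0.053, 0.057, 0.041), (0.054, 0.084, 0.013), (0.054, 0.081, 0.017), (0.054, 0.079, 0.014), (0.054, 0.074, 0.014)]
sd 399 (array([0.3502, 0.316 ]), array([0.0998, 0.0238]), 55.73)
sd 395 (array([0.3483, 0.3157]), array([0.1009, 0.0258]), 58.77)
scene diff sd 530
241 [153.90041494 389.81327801]
243 [153.79423868 389.72016461]
```

```bash
python3 -c "
from workcell import workorder;print(workorder.job_done())"
```

```text
the job is handed in; nothing more can be done
None
```

I turned the scraper over with a rest on its end in between, wiped all five offcuts into the tray (two lean against its wall below plate level), and left it standing rubber-down on the plate. The housing, tape roll and screwdriver look unmoved, and I handed the job in at about 26 s.

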